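# Set up a raking light on the carving

### The arm

A 6-joint arm with a two-finger parallel gripper is mounted at the origin on a cart in front of the work surface, level with it; the furniture and walls round the work are solid. World frame = base frame: x ahead of the robot, y to its left, z up, the work surface at z = 0. Lengths are in m, angles in rad, forces in N, time in s.
With the tool pointing down it reaches from about 0.275 to 0.825 m from the base axis. Payload 4.9 kg.
Tool frame: the origin (TCP) lies at the very end of the fingers, on their centre line; the grasp point (between the pads) lies 19 mm behind it; z points along the fingers, y is the line along which they close (so a half turn about z gives the same grasp; the last joint's range is limited). The gripper opens to 85 mm and grips with 20 to 120 N. Pads are 22 mm wide; open, the fingers measure 114 mm over their backs; the gripper's body (76 mm by 85 mm) begins 54 mm behind the grasp point. The pads swing forward as they close: fully open they stand 13 mm farther back than shut.
Start: joints at [-1.462, 0.326, -0.193, 1.052, 0, 1.437], TCP at [0.132, -0.534, 0.231] pointing down, gripper open.
Joint ranges: [-2.65, 2.65], [-0.97, 1.79], [-1.3, 1.35], [-1.93, 2.1], [-1.47, 1.37], [-3.14, 3.14]. Speed limits (rad/s): [2.57, 2.57, 3.14, 3.14, 3.14, 3.14].

### API

Orientations are given as a unit quaternion [x, y, z, w].
In Python, from rig import env gives the robot as it stands.
- The arm moves only by the tool arm_command, never from a script. Its argument "increments" is one flat list of numbers, 7 for each row, row after row: the shift along the tool's x, y, z in mm, then the turn, a rotation vector about the tool's x, y, z in rad, then the opening in per cent of the stroke, from 0 (shut) to 100 (fully open). A call has 1 to 12 rows; each row is the pose to reach, as a shift and turn from the pose commanded when the call began, along the tool's axes at that moment; what a row does not reach only later rows make up. A row lasts 1/12 s, in which the tool goes at most 41.7 mm and 7.16 degrees, less where a joint would pass 70% of its speed; a pose out of reach is approached as far as the arm can. A call with a gripper value outside its range is refused whole. The fingers move at their own pace and stop on an object; the grip force is fixed at half the most. Time passes only in rows, so rows that repeat a pose let the fingers close. It gives the time, the measured TCP pose, the force, the opening and the grip force at its end, in the units of the state.
- env.sense(): the state, without advancing time (a new reading comes with each control period).
- env.camera(name): name is "side" or "top" or "wrist"; returns (picture, depth): 420x560x3 uint8, red, green, blue; 420x560 float32, m along the optical axis (not along the pixel's ray), 0 where there is no reading.
- env.camera_info(name): a dict with "mtx" (3x3 intrinsics, pixels), "extrinsics" (4x4, takes a point from world to camera coordinates). Camera axes: x right, y down, z forward; pixel columns grow to the right and rows downward; lengths in m; the calibration is good to about 2 mm. A picture is of the moment at which its call begins: read the wrist's pose just before it. camera_info takes no time and is no camera call; for the wrist camera it gives the pose at the moment of the call.
- env.hand_in(): hands the job in; it is judged then, once.
The state is a dict: "time": time; "q": joint angles; "dq": joint speeds; "effort": joint torques, N m; "eef_pos": TCP position; "orientation": TCP orientation; "wrist_force": force on the tool from outside, world axes, zero at the start; "torque": the same for the moment, N m; "gripper_width": finger opening in m; "finger_force": force on a finger pad.
Only numpy, scipy, OpenCV 4.12 (cv2) and the standard library are available. Lean on these libraries where they do the work, as an engineer would, in place of code of your own. Each camera call takes 0.05 s, during which the arm holds its last target. There are 200 camera calls.

### The job

The cordless handlamp stands on its charging cradle. Lift it off by its handle and set it down gently on the bench in front of the carved wing's near long side, about a hand's width from it, with the lamp facing the middle of the carving squarely; then tip the lamp head fully down so that its light rakes over the relief. Leave the carving, the glass jar, the small round tin and the orange whetstone where they are.

Things in the scene. Friction and masses are not known exactly. Their poses are not given: they have to be found in the camera images.
- lamp_handle (a point): Centre of the handlamp's handle grip, 152 mm above the lamp's underside, over the middle of its foot. Axes: x = the way the lamp faces (lens side), y along the bar, z up. Grip: straight rubber bar along y, 68 mm long, 18 mm thick (x), 20 mm high, between two legs 100 mm apart; take it from above, fingers closing along x. About 21 mm of free height from grip to head. Lamp: 0.6 to 0.9 kg.
- lamp_head (a joint): Tilt of the lamp's round swivel head in rad: 0 = level, positive = lens down; stops at -0.20 and +0.45 (fully down). It starts near level. The pivot runs along the lamp's y, 72 mm under lamp_handle. The friction pivot stays where it is left; pressing down with about 2 to 3 N on the front rim turns it.
- lamp_bezel_top (a point): Top of the front metal rim of the lamp's head (radius 35 mm): 48 mm ahead of the pivot and 35 mm above it when level. It moves with the head (about 24 mm down from level to fully down). The head reaches 53 mm ahead of the pivot and 30 mm behind it; the foot reaches 64 mm ahead, so pressing straight down on the rim does not tip the lamp.
- cradle_nest (a point): Middle of the nest floor of the charging cradle, a black tray fixed to the bench: outside 145 (x) x 137 (y) mm, with a charger box 30 mm deep, 40 mm high behind it (-x) and screw ears at the sides. Floor 12 mm and rim 26 mm above the bench, nest 133 x 125 mm. Same axes as the lamp standing in it.
- carving_mid (a point): Centre (half-way up) of the carved wing, a pale wooden relief 156 mm wide (x) x 440 mm long (y) x 46 mm high lying on the bench. Its axes: x across (about -78 mm is its near long side, towards the robot), y along.
- jar_mid (a point): Centre of an open glass jar, 71 mm diameter, 99 mm high, standing on the bench; bystander.
- lamp_foot (a point): Middle of the lamp's flat underside, 152 mm under lamp_handle, same axes. The grey and black battery foot is 128 (x) x 120 (y) x 36 mm, only 18 mm high where x > 26 mm. It stands in the cradle's nest and must rise 14 mm to come clear; it can be stood anywhere on the bench.
- tin_mid (a point): Centre of a flat round tin, 68 mm diameter, 26 mm high, lying on the bench on the robot's side; bystander.
- stone_mid (a point): Centre of a whetstone on its wooden base, 65 x 200 x 32 mm, lying along its y on the right; bystander.

How it is judged:
On the way, in this order (a step that is already met when the one before it is completed fails the run):
1. the lamp is lifted clear of its cradle (height (world z) of lamp_handle above 0.19 m), for 0.2 s.
2. the lamp stands on the bench (height (world z) of lamp_handle below 0.158 m and horizontal distance between lamp_handle and cradle_nest above 0.13 m), for 0.2 s.
At the end, for the whole second after the job is handed in: The lamp stands upright and still on the bench on the carving's near side, carving_mid 150 to 300 mm ahead of its handle and within 50 mm sideways of its line of sight, the lamp square to the carving within 0.35 rad, and its head tipped down by at least 0.36 rad (height (world z) of lamp_handle below 0.158 m and angle between lamp_handle's own z axis and vertical below 0.05 rad and x of lamp_handle in the frame of carving_mid below 0 m and x of carving_mid in the frame of lamp_handle between 0.15 and 0.3 m and y of carving_mid in the frame of lamp_handle between -0.05 and 0.05 m and angle between the x axis of lamp_handle and the x axis of carving_mid, either way round below 0.35 rad and value of joint lamp_head above 0.36 rad and linear speed of lamp below 0.02 m/s); the robot touches nothing.
It fails at once if the lamp is let fall (from more than about 3 cm) (height (world z) of lamp_handle above 0.168 m and contact force between the fingers and lamp below 0.1 N and linear speed of lamp above 0.5 m/s).
It fails at once if the lamp is carried by its head instead of its handle (height (world z) of lamp_handle above 0.19 m and contact force between the fingers and lamp_head above 4 N).
It fails at once if the lamp tips over (angle between lamp_handle's own z axis and vertical above 0.5 rad).
It fails at once if the carving is shifted by more than 20 mm (distance of carving_mid from where it was at the start of the episode above 0.02 m).
It fails at once if the jar, the tin or the whetstone is shifted by more than 30 mm (distance of any of jar_mid, tin_mid, stone_mid from where it was at the start of the episode above 0.03 m).
It also fails if it takes over 61 s, if anything falls off the work surface, if the arm or the gripper's body presses on something with over 40 N, if the wrist force passes 120 N, or if a joint passes its speed limit or range.

## Working session

There is one attempt and no reset: what is moved stays moved. The work goes in short steps, Python scripts to look and compute and a tool call to move; the robot and the scene stay as the last step left them, time stands still between calls to the robot, and variables do not carry over. Pictures are saved under pics/ and viewed, at most 10 in all, crops included, and the job is handed in when it is done.

Besides the shell and the picture viewer there is one more tool, called in YAML: its name, and indented under it one key for each argument. arm_command: Moves the arm, as the interface text tells. Its arguments: {"type":"object","properties":{"increments":{"type":"array","items":{"type":"number"}}},"required":["increments"]}

```bash
mkdir -p pics; ls; cat > h.py <<'E'
import numpy as np, cv2
from rig import env
def snap(n,f):
    i=env.camera_info(n); p,d=env.camera(n); cv2.imwrite('pics/'+f+'.png',p[:,:,::-1]); np.savez('pics/'+f+'.npz',p=p,d=d,K=i['mtx'],E=i['extrinsics']); return p,d,i
def cloud(d,K,E):
    v,u=np.mgrid[:d.shape[0],:d.shape[1]]
    c=np.stack([(u-K[0,2])/K[0,0]*d,(v-K[1,2])/K[1,1]*d,d],-1)
    return (c-E[:3,3])@E[:3,:3]
E
python3 - <<'E'
from h import *
for n in('top','side'):
    p,d,i=snap(n,n+'0'); print(n,i, (d>0).mean())
print(env.sense())
E
```

```text
pics
top {'mtx': array([[393.51678615,   0.        , 277.79110469],
       [  0.        , 393.51678615, 214.96283193],
       [  0.        ,   0.        ,   1.        ]]), 'extrinsics': array([[ 0.02642478, -0.99961567,  0.00838141, -0.12186978],
       [-0.99611365, -0.02703505, -0.08382546,  0.52545663],
       [ 0.08401983, -0.00613377, -0.9964452 ,  1.30722138],
       [ 0.        ,  0.        ,  0.        ,  1.        ]])} 0.9959141156462585
side {'mtx': array([[453.84543626,   0.        , 281.95993199],
       [  0.        , 453.84543626, 209.52666473],
       [  0.        ,   0.        ,   1.        ]]), 'extrinsics': array([[ 0.99923789, -0.03899466,  0.00174717, -0.53776075],
       [-0.01619325, -0.4548476 , -0.89042206,  0.07626734],
       [ 0.0355164 ,  0.88971517, -0.45513241,  1.69202465],
       [ 0.        ,  0.        ,  0.        ,  1.        ]])} 0.9748554421768707
{'time': 0.1, 'q': array([-1.46224772e+00,  3.26881913e-01, -1.93501645e-01,  1.05202118e+00,
       -1.01227631e-05,  1.43659385e+00]), 'dq': array([ 6.93520288e-05, -6.99859624e-04,  2.04786625e-03, -6.81108611e-04,
        6.50370951e-04,  2.46579661e-04]), 'effort': array([ 3.02125659e-05, -4.44240439e+01,  2.63037872e+01,  7.96450360e-03,
       -9.70650308e-05,  7.26941749e-06]), 'eef_pos': array([ 0.13215334, -0.53333   ,  0.2305668 ]), 'orientation': array([ 9.92642706e-01,  1.21077709e-01,  5.25426585e-06, -8.04205966e-04]), 'wrist_force': array([-0.43357993,  0.3776223 ,  0.13541393]), 'torque': array([-0.05089587, -0.00651357, -0.05230556]), 'finger_force': 0.0, 'gripper_width': 0.08537434863982864}
```

View pics/top0.png

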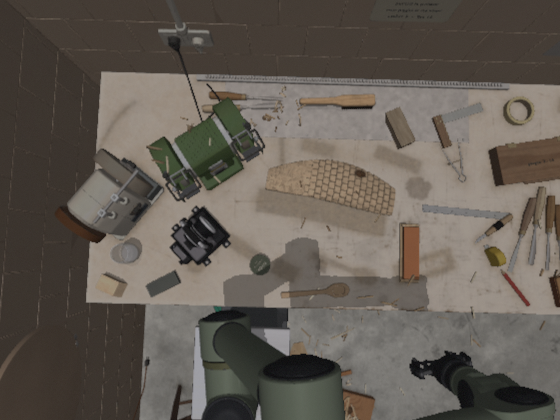

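View pics/side0.png

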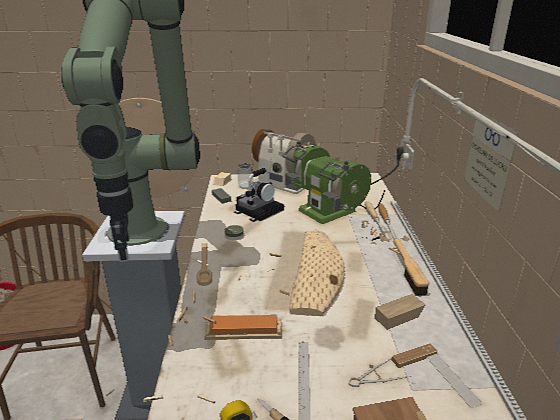

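The top view shows the lamp on its cradle at about (200,235), the carving at (330,187), tin (260,264), stone (410,250) and jar (126,250). The side view shows the lamp at (260,195) with its lens towards the carving side.

```bash
python3 - <<'E'
from h import *
z=np.load('pics/top0.npz');P=cloud(z['d'],z['K'],z['E']);p=z['p']
hsv=cv2.cvtColor(p,cv2.COLOR_RGB2HSV)
def roi(u0,u1,v0,v1):
    m=np.zeros(p.shape[:2],bool);m[v0:v1,u0:u1]=1;return m
def rep(n,m):
    Q=P[m]; r=cv2.minAreaRect((Q[:,:2]*1000).astype(np.float32)); print(n,m.sum(),'med',np.median(Q,0).round(3),'rect',np.round(r[0],0),np.round(r[1],0),round(r[2],1),'zmax',Q[:,2].max().round(3))
rep('carving',roi(255,405,150,222)&(P[...,2]>.018)&(P[...,2]<.07))
rep('tin',roi(245,275,250,280)&(P[...,2]>.015))
rep('stone',roi(395,425,215,285)&(P[...,2]>.015))
rep('jar',roi(108,145,232,268)&(P[...,2]>.015))
L=roi(165,240,198,270)
for a,b in((.012,.035),(.035,.07),(.07,.125),(.125,.2)): rep(('lamp',a,b),L&(P[...,2]>a)&(P[...,2]<b))
print('bench',np.median(P[190:200,420:440,2]), P[300,200])
c=cv2.resize(p[140:280,140:290],None,fx=4,fy=4,interpolation=cv2.INTER_CUBIC);cv2.imwrite('pics/c1.png',c[:,:,::-1])
s=np.load('pics/side0.npz');c=cv2.resize(s['p'][140:240,200:340],None,fx=5,fy=5,interpolation=cv2.INTER_CUBIC);cv2.imwrite('pics/c2.png',c[:,:,::-1])
E
```

```text
carving 4277 med [ 0.639 -0.305  0.029] rect [ 643. -290.] [444. 167.] 73.7 zmax 0.05
tin 339 med [ 0.363 -0.05   0.026] rect [377. -54.] [68. 99.] 75.4 zmax 1.348
stone 1020 med [ 0.413 -0.551  0.032] rect [ 373. -362.] [199. 493.] 12.4 zmax 1.348
jar 520 med [0.397 0.391 0.064] rect [389. 178.] [550. 101.] 85.3 zmax 1.348
('lamp', 0.012, 0.035) 606 med [0.459 0.124 0.027] rect [436. 162.] [151. 184.] 44.8 zmax 0.035
('lamp', 0.035, 0.07) 682 med [0.412 0.19  0.046] rect [439. 167.] [119. 159.] 43.9 zmax 0.07
('lamp', 0.07, 0.125) 474 med [0.461 0.134 0.113] rect [477. 159.] [179.  84.] 45.9 zmax 0.125
('lamp', 0.125, 0.2) 284 med [0.464 0.141 0.168] rect [486. 156.] [164.  72.] 38.0 zmax 0.178
bench 0.0016118410250449168 [ 0.23570879  0.14674808 -0.00096524]
```

View pics/c1.png

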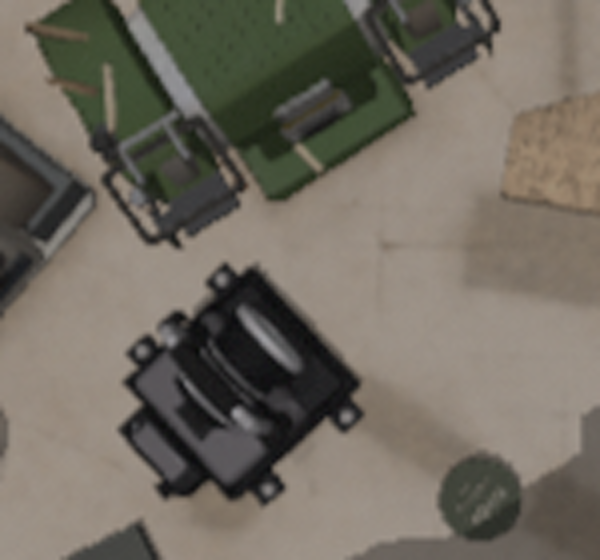

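View pics/c2.png

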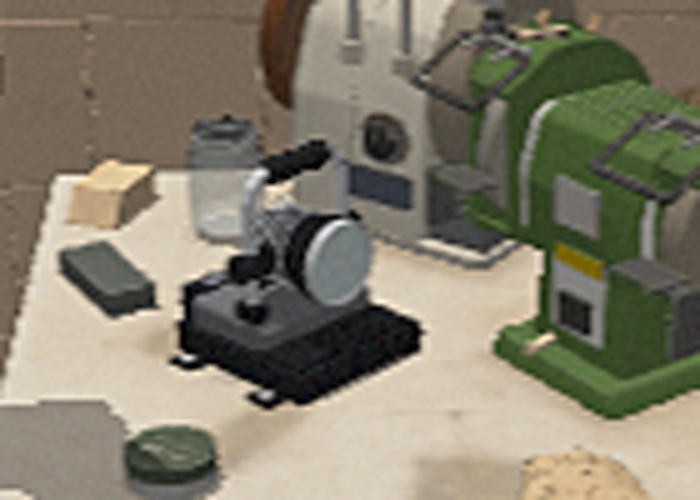

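The crops show the lamp's lens facing up-right in the top view (about −45° yaw in the world), with the charger box at lower left of the crop (160,455). The grip is the black bar between the chrome bends. I'll refine the handle axis and the carving axis.

```bash
python3 - <<'E'
from h import *
z=np.load('pics/top0.npz');P=cloud(z['d'],z['K'],z['E'])
s=np.load('pics/side0.npz');S=cloud(s['d'],s['K'],s['E'])
def pca(Q,n):
    c=Q.mean(0);w,v=np.linalg.eigh(np.cov((Q[:,:2]).T));r=cv2.minAreaRect((Q[:,:2]*1000).astype(np.float32))
    print(n,len(Q),'mean',c.round(3),'axis',np.degrees(np.arctan2(v[1,1],v[0,1])).round(1),'rect',np.round(r[0]),np.round(r[1]),round(r[2],1),'z',Q[:,2].min().round(3),Q[:,2].max().round(3))
for n,A in(('top',P),('side',S)):
    x,y,h=A[...,0],A[...,1],A[...,2]
    B=(x>.35)&(x<.55)&(y>.05)&(y<.25)
    pca(A[B&(h>.15)&(h<.19)],n+' handle')
    pca(A[B&(h>.02)&(h<.03)],n+' rim')
    pca(A[B&(h>.005)&(h<.06)],n+' base')
    C=(x>.5)&(x<.78)&(y>-.55)&(y<-.04)&(h>.01)&(h<.07)
    m=cv2.morphologyEx(C.astype(np.uint8),cv2.MORPH_OPEN,np.ones((3,3),np.uint8))>0
    pca(A[m],n+' carving')
    N=(np.hypot(x-.45,y-.15)<.22)&(h>.1); q=A[N&~B]; print('near tall',len(q), q[:,2].max(), q[np.argmin(np.hypot(q[:,0]-.45,q[:,1]-.15))])
E
```

```text
top handle 185 mean [0.453 0.15  0.17 ] axis -135.4 rect [453. 152.] [105.  18.] 44.6 z 0.151 0.178
top rim 411 mean [0.459 0.137 0.026] axis 150.1 rect [441. 167.] [138. 184.] 44.5 z 0.02 0.03
top base 1504 mean [0.439 0.155 0.032] axis 130.6 rect [450. 150.] [200. 199.] 0.1 z 0.005 0.06
top carving 4560 mean [ 0.639 -0.294  0.029] axis 79.1 rect [ 638. -320.] [510. 161.] 75.6 z 0.01 0.05
near tall 1918 0.26858869715953004 [0.55030169 0.17606798 0.22046775]
side handle 104 mean [0.449 0.143 0.166] axis -137.8 rect [451. 146.] [101.  19.] 42.1 z 0.151 0.176
side rim 240 mean [0.459 0.112 0.026] axis -176.4 rect [441. 157.] [144. 173.] 45.0 z 0.02 0.03
side base 802 mean [0.444 0.119 0.03 ] axis 167.6 rect [449. 138.] [198. 175.] 0.6 z 0.005 0.06
side carving 3314 mean [ 0.632 -0.346  0.03 ] axis 80.2 rect [ 630. -304.] [278. 477.] 2.5 z 0.01 0.049
near tall 1434 0.2667327761172778 [0.55202419 0.16249683 0.22081336]
```

```bash
cat >> h.py <<'E'
from scipy.spatial.transform import Rotation as R
def goto(pos,yaw):
    """tool-frame increment (mm, rotvec) to TCP pos, pointing down, tool y at world yaw (deg)"""
    s=env.sense(); r=R.from_quat(s['orientation']); a=np.radians(yaw)
    y=np.array([np.cos(a),np.sin(a),0]); zz=np.array([0,0,-1.]); t=R.from_matrix(np.c_[np.cross(y,zz),y,zz])
    print('t',round(s['time'],2),'at',s['eef_pos'].round(4),'inc mm',(r.inv().apply(np.array(pos)-s['eef_pos'])*1000).round(1),'rot',(r.inv()*t).as_rotvec().round(3),'q',s['q'].round(2),'F',s['wrist_force'].round(1),'w',round(s['gripper_width'],4),'f',round(s['finger_force'],1))
E
python3 - <<'E'
from h import *
goto([.452,.150,.29],-45.5)
goto([.132,-.534,.29],-45.5)
E
```

```text
t 0.1 at [ 0.1322 -0.5333  0.2306] inc mm [ 474.7 -586.5  -58.4] rot [-0.002 -0.001 -0.534] q [-1.46  0.33 -0.19  1.05 -0.    1.44] F [-0.4  0.4  0.1] w 0.0854 f 0.0
t 0.1 at [ 0.1322 -0.5333  0.2306] inc mm [ -0.3   0.5 -59.4] rot [-0.002 -0.001 -0.534] q [-1.46  0.33 -0.19  1.05 -0.    1.44] F [-0.4  0.4  0.1] w 0.0854 f 0.0
```

arm_command:
  increments: [8,-10,-25,0,0,-0.05,100,25,-31,-45,0,0,-0.1,100,45,-56,-58,0,0,-0.15,100,65,-80,-58,0,0,-0.2,100,85,-105,-58,0,0,-0.25,100,105,-130,-58,0,0,-0.3,100,125,-155,-58,0,0,-0.35,100,145,-180,-58,0,0,-0.4,100,165,-204,-58,0,0,-0.45,100,185,-229,-58,0,0,-0.5,100,205,-254,-58,0,0,-0.53,100,225,-278,-58,0,0,-0.53,100]

```text
time: 1.1
eef_pos: [0.2839, -0.2082, 0.2891]
orientation: [0.926, 0.377, 0.0, -0.0]
wrist_force: [1.2, 0.3, -0.1]
gripper_width: 0.0852
finger_force: 0.0
```

```bash
python3 -c "
from h import *
goto([.452,.150,.29],-45.5)"
```

```text
t 1.1 at [ 0.2839 -0.2082  0.2891] inc mm [ 370.5 -138.9   -0.8] rot [-0.    -0.    -0.003] q [-0.84 -0.09 -0.52  1.14  0.    1.52] F [ 1.2  0.3 -0.1] w 0.0852 f 0.0
```

arm_command:
  increments: [31,-12,-1,0,0,0,100,62,-23,-1,0,0,0,100,94,-35,-1,0,0,0,100,128,-48,-1,0,0,0,100,164,-61,-1,0,0,0,100,200,-75,-1,0,0,0,100,236,-88,-1,0,0,0,100,272,-102,-1,0,0,0,100,306,-115,-1,0,0,0,100,336,-126,-1,0,0,0,100,360,-135,-1,0,0,0,100,370,-139,-1,0,0,0,100]

```text
time: 2.1
eef_pos: [0.4524, 0.1506, 0.2897]
orientation: [0.926, 0.378, -0.0, -0.0]
wrist_force: [0.6, -1.1, -0.7]
gripper_width: 0.0855
finger_force: 0.0
```

```bash
python3 - <<'E'
from h import *
goto([.452,.150,.145],-45.5)
p,d,i=snap('wrist','w1'); A=cloud(d,i['mtx'],i['extrinsics']); x,y,h=A[...,0],A[...,1],A[...,2]
Q=A[(d>0)&(h>.15)&(h<.185)&(np.hypot(x-.452,y-.15)<.08)]
r=cv2.minAreaRect((Q[:,:2]*1000).astype(np.float32));print(len(Q),Q.mean(0),r)
E
```

```text
t 2.1 at [0.4524 0.1506 0.2897] inc mm [ -0.8   0.2 144.7] rot [-0.001 -0.    -0.001] q [ 0.17  0.16 -0.27  1.15  0.    2.53] F [ 0.6 -1.1 -0.7] w 0.0855 f 0.0
1850 [0.45807201 0.15508733 0.1701982 ] ((455.4154052734375, 151.95632934570312), (103.921875, 18.140363693237305), 43.930362701416016)
```

View pics/w1.png

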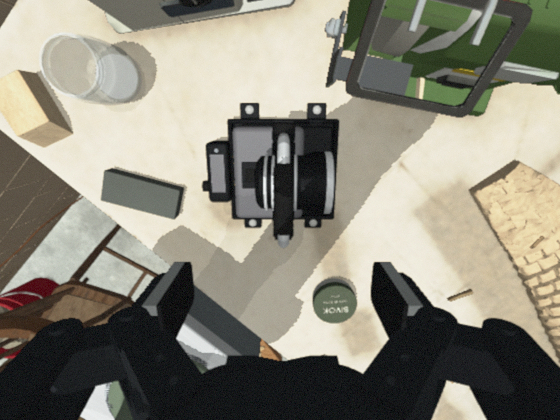

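The wrist view shows the bar vertical at column 284, rows 135–245, midway between the fingers; its length (104 mm) and height (0.17 m) match.

arm_command:
  increments: [1,0,15,0,0,0,100,2,0,35,0,0,0,100,2,0,55,0,0,0,100,2,0,75,0,0,0,100,2,0,95,0,0,0,100,2,0,112,0,0,0,100,2,0,125,0,0,0,100,2,0,135,0,0,0,100,2,0,141,0,0,0,100,2,0,145,0,0,0,100,2,0,145,0,0,0,100,2,0,145,0,0,0,60]

```text
time: 3.15
eef_pos: [0.4532, 0.149, 0.1456]
orientation: [0.926, 0.377, 0.0, 0.0]
wrist_force: [0.8, 0.2, 0.5]
gripper_width: 0.0754
finger_force: 0.0
```

arm_command:
  increments: [0,0,0,0,0,0,0,0,0,0,0,0,0,0,0,0,0,0,0,0,0,0,0,0,0,0,0,0,0,0,0,0,0,0,0,0,0,0,0,0,0,0,0,0,0,0,0,0,0,0,0,0,0,0,0,0,0,0,0,0,0,0,0,0,0,0,0,0,0,0]

```text
time: 3.98
eef_pos: [0.4529, 0.1497, 0.1456]
orientation: [0.926, 0.377, 0.0, -0.0]
wrist_force: [-2.4, 1.9, 5.1]
gripper_width: 0.0168
finger_force: 60.3
```

Gripped at 17 mm. Lift straight up 70 mm.

arm_command:
  increments: [0,0,-3,0,0,0,0,0,0,-8,0,0,0,0,0,0,-15,0,0,0,0,0,0,-23,0,0,0,0,0,0,-32,0,0,0,0,0,0,-41,0,0,0,0,0,0,-50,0,0,0,0,0,0,-59,0,0,0,0,0,0,-66,0,0,0,0,0,0,-70,0,0,0,0,0,0,-70,0,0,0,0,0,0,-70,0,0,0,0]

```text
time: 4.98
eef_pos: [0.4532, 0.1493, 0.2154]
orientation: [0.926, 0.377, 0.0, 0.0]
wrist_force: [0.1, -0.1, -7.6]
gripper_width: 0.0173
finger_force: 58.9
```

```bash
python3 - <<'E'
from h import *
a=np.radians(-13); m=np.array([.642,-.292])
t=m-.235*np.array([np.cos(a),np.sin(a)]); print(t)
goto([*t,.215],-13)
E
```

```text
[ 0.41302303 -0.2391365 ]
t 4.98 at [0.4532 0.1493 0.2154] inc mm [-299.9  250.1    0.4] rot [ 0.    -0.    -0.571] q [ 0.16  0.2  -0.4   0.97 -0.    2.53] F [ 0.1 -0.1 -7.6] w 0.0173 f 58.9
```

arm_command:
  increments: [-4,3,0,0,0,-0.01,0,-12,10,0,0,0,-0.03,0,-23,19,0,0,0,-0.05,0,-38,32,0,0,0,-0.08,0,-55,46,0,0,0,-0.11,0,-73,61,0,0,0,-0.14,0,-92,77,0,0,0,-0.18,0,-111,93,0,0,0,-0.22,0,-130,108,0,0,0,-0.26,0,-147,123,0,0,0,-0.29,0,-162,135,0,0,0,-0.31,0,-175,146,0,0,0,-0.33,0]

```text
time: 5.98
eef_pos: [0.4288, -0.079, 0.2148]
orientation: [0.852, 0.524, -0.001, -0.0]
wrist_force: [-0.6, 0.8, -7.3]
gripper_width: 0.0169
finger_force: 58.9
```

```bash
python3 -c "
from h import *
goto([.413,-.239,.215],-13)"
```

```text
t 5.98 at [ 0.4288 -0.079   0.2148] inc mm [-150.    58.    -0.2] rot [-0.001  0.001 -0.241] q [-0.35  0.13 -0.49  0.95 -0.    1.69] F [-0.6  0.8 -7.3] w 0.0169 f 58.9
```

arm_command:
  increments: [-12,5,0,0,0,-0.02,0,-27,10,0,0,0,-0.04,0,-43,17,0,0,0,-0.07,0,-60,23,0,0,0,-0.1,0,-77,30,0,0,0,-0.13,0,-94,36,0,0,0,-0.16,0,-110,43,0,0,0,-0.19,0,-125,48,0,0,0,-0.21,0,-137,53,0,0,0,-0.23,0,-146,56,0,0,0,-0.24,0,-150,58,0,0,0,-0.24,0,-150,58,0,0,0,-0.24,0]

```text
time: 6.98
eef_pos: [0.4134, -0.2384, 0.2148]
orientation: [0.783, 0.621, -0.0, -0.0]
wrist_force: [0.5, 1.2, -6.7]
gripper_width: 0.0166
finger_force: 58.9
```

```bash
python3 - <<'E'
from h import *
goto([.413,-.239,.135],-13)
p,d,i=snap('side','s2'); A=cloud(d,i['mtx'],i['extrinsics']); x,y,h=A[...,0],A[...,1],A[...,2]
B=(d>0)&(np.hypot(x-.413,y+.239)<.11)&(h>.04)&(h<.22)
print('lamp low z',np.percentile(h[B],[0.5,1,2,5]))
cv2.imwrite('pics/s2c.png',cv2.resize(p[120:330,160:400],None,fx=2.4,fy=2.4)[:,:,::-1])
E
```

```text
t 6.98 at [ 0.4134 -0.2384  0.2148] inc mm [-0.7 -0.2 79.8] rot [-0.001  0.    -0.003] q [-0.68  0.21 -0.4   0.96 -0.    1.12] F [ 0.5  1.2 -6.7] w 0.0166 f 58.9
lamp low z [0.08365772 0.08425745 0.08584329 0.0897525 ]
```

View pics/s2c.png

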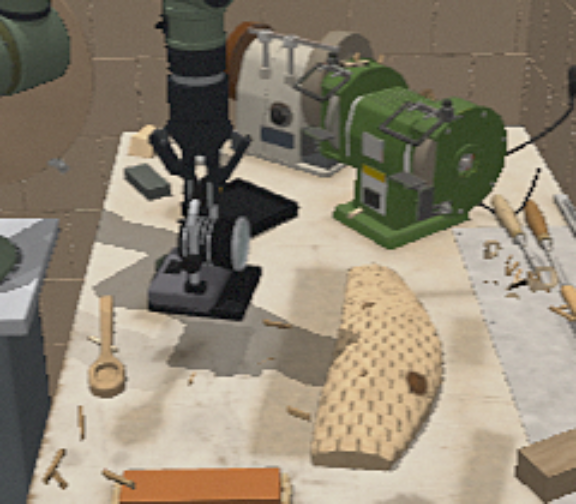

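The lamp hangs level, lens towards the carving, underside about 82 mm up. Lower it.

arm_command:
  increments: [0,0,5,0,0,0,0,0,0,14,0,0,0,0,0,0,24,0,0,0,0,0,0,34,0,0,0,0,0,0,44,0,0,0,0,0,0,53,0,0,0,0,0,0,61,0,0,0,0,0,0,68,0,0,0,0,0,0,73,0,0,0,0,0,0,76,0,0,0,0,0,0,78,0,0,0,0,0,0,79,0,0,0,0]

```text
time: 8.03
eef_pos: [0.4139, -0.2376, 0.1362]
orientation: [0.783, 0.622, 0.0, 0.0]
wrist_force: [-0.8, -0.7, -6.9]
gripper_width: 0.0168
finger_force: 58.9
```

arm_command:
  increments: [0,0,0.5,0,0,0,0,0,0,1,0,0,0,0,0,0,1,0,0,0,0]

```text
time: 8.28
eef_pos: [0.414, -0.2376, 0.1355]
orientation: [0.783, 0.622, 0.0, 0.0]
wrist_force: [0.4, -0.0, -7.0]
gripper_width: 0.0168
finger_force: 58.9
```

arm_command:
  increments: [0,0,0.7,0,0,0,0,0,0,1.4,0,0,0,0,0,0,2,0,0,0,0,0,0,2.3,0,0,0,0,0,0,2.3,0,0,0,0]

```text
time: 8.7
eef_pos: [0.4138, -0.2376, 0.1336]
orientation: [0.783, 0.622, -0.0, 0.0]
wrist_force: [-2.6, 0.9, 1.1]
gripper_width: 0.017
finger_force: 60.1
```

Contact (weight carried by the bench). Open the fingers, then rise.

arm_command:
  increments: [0,0,0,0,0,0,15,0,0,0,0,0,0,30,0,0,0,0,0,0,50,0,0,0,0,0,0,70,0,0,0,0,0,0,90,0,0,0,0,0,0,100,0,0,0,0,0,0,100,0,0,0,0,0,0,100,0,0,0,0,0,0,100,0,0,0,0,0,0,100,0,0,0,0,0,0,100,0,0,0,0,0,0,100]

```text
time: 9.7
eef_pos: [0.4138, -0.2374, 0.133]
orientation: [0.783, 0.622, -0.0, -0.0]
wrist_force: [0.3, 0.0, 1.0]
gripper_width: 0.0856
finger_force: 0.0
```

arm_command:
  increments: [0,0,-5,0,0,0,100,0,0,-15,0,0,0,100,0,0,-30,0,0,0,100,0,0,-50,0,0,0,100,0,0,-70,0,0,0,100,0,0,-90,0,0,0,60,0,0,-110,0,0,0,0,0,0,-125,0,0,0,0,0,0,-135,0,0,0,0,0,0,-140,0,0,0,0,0,0,-140,0,0,0,0,0,0,-140,0,0,0,0]

```text
time: 10.7
eef_pos: [0.4136, -0.2373, 0.2725]
orientation: [0.783, 0.622, -0.0, -0.0]
wrist_force: [-0.4, -0.1, -0.5]
gripper_width: 0.0006
finger_force: 0.0
```

```bash
python3 - <<'E'
from h import *
goto([.414,-.238,.27],-13)
for n in('wrist','top'):
    p,d,i=snap(n,n+'3'); A=cloud(d,i['mtx'],i['extrinsics']); x,y,h=A[...,0],A[...,1],A[...,2]
    N=(d>0)&(np.hypot(x-.414,y+.238)<.09)
    for a,b in((.14,.172),(.08,.122)):
        Q=A[N&(h>a)&(h<b)]
        if len(Q)>20: r=cv2.minAreaRect((Q[:,:2]*1000).astype(np.float32));print(n,a,len(Q),Q.mean(0).round(4),np.round(r[0]),np.round(r[1]),round(r[2],1),Q[:,2].max())
E
```

```text
t 10.7 at [ 0.4136 -0.2373  0.2725] inc mm [-0.6  0.5  2.5] rot [-0.001 -0.    -0.001] q [-0.68  0.16 -0.3   1.11 -0.    1.12] F [-0.4 -0.1 -0.5] w 0.0006 f 0.0
wrist 0.14 1908 [ 0.4154 -0.2305  0.1583] [ 414. -235.] [103.  19.] 77.6 0.16335703801558216
wrist 0.08 4016 [ 0.4304 -0.228   0.1031] [ 424. -239.] [136.  83.] 76.1 0.12022663916454661
top 0.14 69 [ 0.4201 -0.2049  0.1573] [ 421. -202.] [44. 17.] 77.1 0.16683570566040365
top 0.08 289 [ 0.4332 -0.2136  0.1021] [ 437. -209.] [69. 87.] 64.5 0.12018192558931397
```

View pics/wrist3.png

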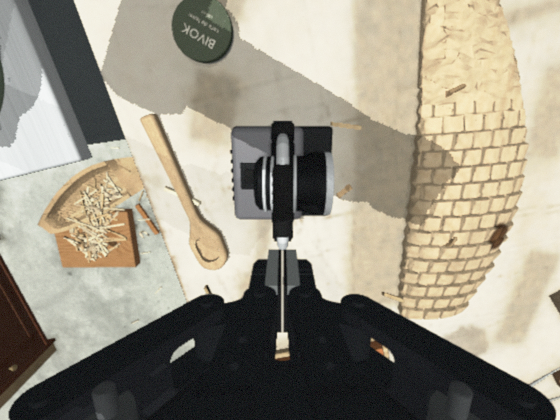

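The wrist view shows the lamp standing at (283,185) facing the carving squarely (lens edge at column 332), yaw about −12.5°. For clearance I'll turn the tool 90° and go above the rim, 58 mm ahead of the handle.

```bash
python3 - <<'E'
from h import *
goto([.4700,-.2485,.20],77.5)
goto([.4700,-.2485,.13],77.5)
E
```

```text
t 10.8 at [ 0.4133 -0.2371  0.2719] inc mm [ 1.6 57.9 71.8] rot [-1.000e-03 -2.000e-03 -1.581e+00] q [-0.68  0.17 -0.3   1.11 -0.    1.12] F [-0.1  0.  -0.7] w -0.0001 f 0.0
t 10.8 at [ 0.4133 -0.2371  0.2719] inc mm [  1.6  58.  141.8] rot [-1.000e-03 -2.000e-03 -1.581e+00] q [-0.68  0.17 -0.3   1.11 -0.    1.12] F [-0.1  0.  -0.7] w -0.0001 f 0.0
```

arm_command:
  increments: [0,5,0,0,0,-0.12,0,1,12,0,0,0,-0.24,0,1,20,0,0,0,-0.36,0,1,30,0,0,0,-0.48,0,1,40,0,0,0,-0.6,0,1,50,0,0,0,-0.72,0,1,58,0,0,0,-0.84,0,1,58,0,0,0,-0.96,0,1,58,0,0,0,-1.08,0,1,58,0,0,0,-1.2,0,1,58,0,0,0,-1.32,0,1,58,0,0,0,-1.44,0]

```text
time: 11.8
eef_pos: [0.4701, -0.2492, 0.2717]
orientation: [0.176, 0.984, 0.0, -0.001]
wrist_force: [0.4, 0.5, -0.8]
gripper_width: -0.0001
finger_force: 0.0
```

arm_command:
  increments: [0,0,10,0,0,-0.1,0,0,0,25,0,0,-0.14,0,0,0,45,0,0,-0.14,0,0,0,65,0,0,-0.14,0,0,0,85,0,0,-0.14,0,0,0,105,0,0,-0.14,0,0,0,122,0,0,-0.14,0,0,0,134,0,0,-0.14,0,0,0,142,0,0,-0.14,0,0,0,147,0,0,-0.14,0,0,0,147,0,0,-0.14,0]

```text
time: 12.72
eef_pos: [0.4698, -0.2491, 0.1247]
orientation: [0.109, 0.994, 0.001, -0.001]
wrist_force: [-0.1, -0.5, 0.7]
gripper_width: 0.0003
finger_force: 0.0
```

```bash
python3 - <<'E'
from h import *
goto([.4700,-.2485,.12],77.5)
p,d,i=snap('side','s4')
cv2.imwrite('pics/s4c.png',cv2.resize(p[170:270,210:310],None,fx=5.5,fy=5.5,interpolation=cv2.INTER_CUBIC)[:,:,::-1])
E
```

```text
t 12.72 at [ 0.4698 -0.2491  0.1247] inc mm [-0.1  0.6  4.7] rot [ 0.001 -0.002 -0.001] q [-0.63  0.39 -0.39  0.79 -0.   -0.41] F [-0.1 -0.5  0.7] w 0.0003 f 0.0
```

View pics/s4c.png

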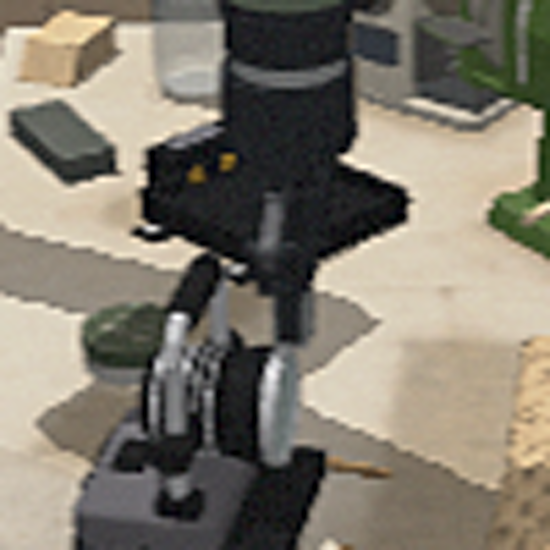

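The closed fingertips (292,340) are just above the front rim (280,355), clear of the handle. Press down slowly.

arm_command:
  increments: [0,0,3,0,0,0,0,0,0,6,0,0,0,0,0,0,9,0,0,0,0,0,0,11,0,0,0,0,0,0,13,0,0,0,0,0,0,15,0,0,0,0,0,0,17,0,0,0,0,0,0,18,0,0,0,0]

```text
time: 13.43
eef_pos: [0.4713, -0.25, 0.1083]
orientation: [0.109, 0.994, -0.0, 0.001]
wrist_force: [2.4, -0.1, 3.2]
gripper_width: -0.0002
finger_force: 1.7
```

arm_command:
  increments: [0,0,2,0,0,0,0,0,0,4,0,0,0,0,0,0,6,0,0,0,0,0,0,7,0,0,0,0,0,0,8,0,0,0,0]

```text
time: 13.85
eef_pos: [0.4734, -0.2507, 0.101]
orientation: [0.109, 0.994, -0.001, 0.003]
wrist_force: [7.1, -2.0, 5.0]
gripper_width: 0.0002
finger_force: 3.5
```

arm_command:
  increments: [-2,0,0,0,0,0,0,-4,0,1,0,0,0,0,-5,0,2,0,0,0,0,-6,0,4,0,0,0,0,-6,0,5,0,0,0,0,-6,0,5,0,0,0,0]

```text
time: 14.35
eef_pos: [0.4758, -0.2506, 0.0943]
orientation: [0.109, 0.994, 0.0, -0.001]
wrist_force: [0.9, -0.4, 0.5]
gripper_width: 0.0003
finger_force: 0.6
```

```bash
cat >> h.py <<'E'
def look(f):
    p,d,i=snap('side',f); A=cloud(d,i['mtx'],i['extrinsics']); x,y,h=A[...,0],A[...,1],A[...,2]
    hsv=cv2.cvtColor(p,cv2.COLOR_RGB2HSV)
    m=(d>0)&(np.hypot(x-.465,y+.25)<.06)&(h>.03)&(h<.125)&(hsv[...,2]>120)
    m[:, :240]&=True
    Q=A[m]; c=Q.mean(0); w,v=np.linalg.eigh(np.cov(Q.T)); n=v[:,0]*np.sign(v[0,0]); print('lens pts',len(Q),c.round(3),'normal',n.round(3),'tilt',np.arcsin(-n[2]).round(3),'sd',np.sqrt(w).round(4))
    return p
E
python3 - <<'E'
from h import *
goto([.4700,-.2485,.0906],77.5); look('s5')
E
```

```text
t 14.35 at [ 0.4758 -0.2506  0.0943] inc mm [6.1 0.8 3.7] rot [ 0.    -0.001 -0.001] q [-0.62  0.44 -0.41  0.72 -0.   -0.4 ] F [ 0.9 -0.4  0.5] w 0.0003 f 0.6
lens pts 51 [ 0.446 -0.264  0.089] normal [ 0.097  0.859 -0.502] tilt 0.526 sd [0.005  0.0159 0.0222]
```

arm_command:
  increments: [0,0,1,0,0,0,0,0,0,2,0,0,0,0,0,0,3,0,0,0,0,0,0,3,0,0,0,0]

```text
time: 14.73
eef_pos: [0.4764, -0.2507, 0.0918]
orientation: [0.109, 0.994, 0.0, -0.0]
wrist_force: [-0.1, -0.4, 0.9]
gripper_width: 0.0
finger_force: 0.7
```

```bash
python3 - <<'E'
from h import *
goto([.4700,-.2485,.0906],77.5); p,d,i=snap('side','s6')
cv2.imwrite('pics/s6c.png',cv2.resize(p[185:255,225:295],None,fx=8,fy=8,interpolation=cv2.INTER_CUBIC)[:,:,::-1])
E
```

```text
t 14.73 at [ 0.4764 -0.2507  0.0918] inc mm [6.7 0.7 1.2] rot [ 0. -0. -0.] q [-0.62  0.44 -0.41  0.72  0.   -0.4 ] F [-0.1 -0.4  0.9] w 0.0 f 0.7
```

View pics/s6c.png

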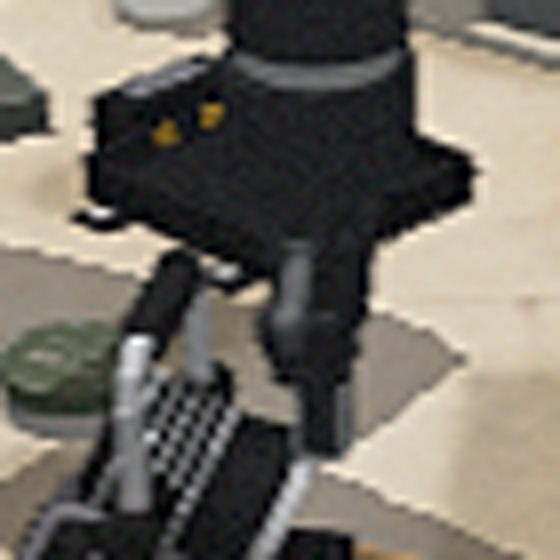

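The head is strongly tipped, its rim top at (300,465) right under the fingertips. I'll press on a little, further back, until it meets the stop.

arm_command:
  increments: [1,0,1,0,0,0,0,2,0,2,0,0,0,0,2,0,3,0,0,0,0,2,0,4,0,0,0,0,2,0,4,0,0,0,0]

```text
time: 15.2
eef_pos: [0.4766, -0.2509, 0.0904]
orientation: [0.109, 0.994, -0.0, 0.002]
wrist_force: [1.6, 2.9, 16.6]
gripper_width: 0.0002
finger_force: 6.8
```

That 17 N is the end stop, at exactly the expected rim height of 0.0906 m. Withdraw upwards and away.

arm_command:
  increments: [-2,0,-5,0,0,0,0,-4,0,-20,0,0,0,0,-4,0,-45,0,0,0,0,-4,0,-75,0,0,0,0,-4,0,-105,0,0,0,0,-4,0,-130,0,0,0,0,-4,10,-145,0,0,0,0,-4,-20,-150,0,0,0,0,-4,-50,-150,0,0,0,0,-4,-80,-150,0,0,0,0,-4,-110,-150,0,0,0,0,-4,-130,-150,0,0,0,0]

```text
time: 16.2
eef_pos: [0.4486, -0.38, 0.2373]
orientation: [0.11, 0.994, 0.0, -0.001]
wrist_force: [-0.0, 0.1, 0.3]
gripper_width: 0.0002
finger_force: 0.0
```

```bash
python3 - <<'E'
from h import *
goto([.47,-.25,.24],77.5)
p,d,i=snap('top','t7'); A=cloud(d,i['mtx'],i['extrinsics']); x,y,h=A[...,0],A[...,1],A[...,2]
N=(d>0)&(np.hypot(x-.414,y+.238)<.1)
for a,b in((.14,.175),(.006,.05)):
    Q=A[N&(h>a)&(h<b)]; r=cv2.minAreaRect((Q[:,:2]*1000).astype(np.float32));print(a,len(Q),Q.mean(0).round(3),np.round(r[0]),np.round(r[1]),round(r[2],1),Q[:,2].max())
s,d,i=snap('side','s7')
a=cv2.resize(p[150:310,240:440],(600,480));b=cv2.resize(s[180:260,220:320],(200*2,160*2))
cv2.imwrite('pics/f.png',np.hstack([cv2.resize(p[150:310,240:400],(400,400)),cv2.resize(s[175:255,225:305],(400,400),interpolation=cv2.INTER_CUBIC)])[:,:,::-1])
E
```

```text
t 16.2 at [ 0.4486 -0.38    0.2373] inc mm [  7.5 131.5  -2.7] rot [-0.    -0.002 -0.002] q [-0.83  0.39 -0.08  1.1  -0.   -0.61] F [-0.   0.1  0.3] w 0.0002 f 0.0
0.14 176 [ 0.414 -0.232  0.159] [ 413. -234.] [105.  18.] 77.6 0.16745184506609873
0.006 757 [ 0.401 -0.228  0.028] [ 416. -231.] [187. 184.] 29.3 0.04871031631471551
```

View pics/f.png

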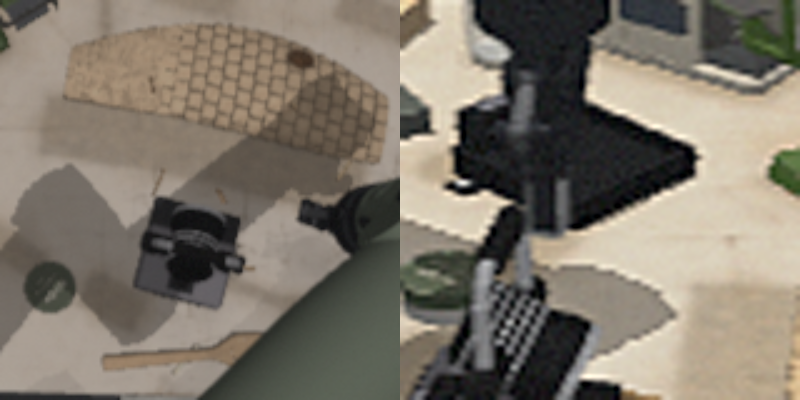

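The left picture shows the lamp at (188,245) square to the carving's middle. By measurement it is 236 mm ahead and about 8 mm sideways. The right one shows the head fully tipped and untouched. Handing in.

```bash
python3 -c "
from rig import env
print(env.hand_in())"
```

```text
the job is handed in; nothing more can be done
None
```

The lamp now stands on the bench about 9 cm from the carving's near side, facing its middle squarely with the head tipped fully down. The job was handed in at about 16 s; no verdict came back, and the other objects were not re-measured, but the arm kept clear of them.

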